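# Push the empty parts tubs out of the return rack and nest them

## Robot

A 6-joint arm with a two-finger parallel gripper is mounted at the origin on the work surface. World frame = base frame: x ahead of the robot, y to its left, z up, the work surface at z = 0. Lengths are in m, angles in rad, forces in N, time in s.
With the tool pointing down it reaches from about 0.425 to 0.95 m from the base axis. Payload 14.7 kg.
Tool frame: the origin (TCP) lies on the centre line of the jaws, within the pads' length; the fingertips stand 8 mm ahead of it and the grasp point (between the pads) lies 11 mm behind it; z points along the fingers, y is the line along which they close (so a half turn about z gives the same grasp; the last joint's range is limited). The gripper opens to 85 mm and grips with 20 to 120 N. Pads are 22 mm wide; open, the fingers measure 114 mm over their backs; the gripper's body (76 mm by 85 mm) begins 54 mm behind the grasp point. The pads swing forward as they close: fully open they stand 13 mm farther back than shut.
Start: joints at [1.231, 0.48, 1.596, -0, 1.065, -0.047], TCP at [0.188, 0.622, 0.239] pointing down, gripper open.
Joint ranges: [-2.75, 2.75], [-0.82, 2.05], [0.23, 2.67], [-1.56, 4.7], [0.09, 2.69], [-2.92, 2.92]. Speed limits (rad/s): [1.89, 1.89, 2.39, 3.01, 3.01, 3.01].

## Interface

Orientations are given as a unit quaternion [x, y, z, w].
In Python, from workcell import * gives the robot as it stands.
- The arm moves only by the tool jog_arm, never from a script. Its argument "motion" is text: rows parted by semicolons, each of 5 numbers parted by spaces: the finger opening in m, from 0 to 0.0854, then the shift along the world's x, y, z in m, then the turn about the world's z in degrees. A call has 1 to 20 rows; each row is the pose to reach, as a shift and turn from the pose commanded when the call began; what a row does not reach only later rows make up. A row lasts 1/12 s, in which the tool goes at most 41.7 mm and 7.16 degrees, less where a joint would pass 70% of its speed; a pose out of reach is approached as far as the arm can. A call with a gripper value outside its range is refused whole. The fingers move at their own pace and stop on an object; "squeeze" is the grip in N (left out, the last holds). Time passes only in rows, so rows that repeat a pose let the fingers close. It gives the time, the measured TCP pose, the force, the opening and the grip force at its end, in the units of the state.
- sense(): the state, without advancing time (a new reading comes with each control period).
- camera(name): name is "scene" or "side" or "wrist"; returns a dict with "pixels" (400x640x3 uint8, blue, green, red), "fx", "fy", "cx", "cy" (pixels), "xyz" and "orientation" of the camera in the world. Camera axes: x right, y down, z forward; pixel columns grow to the right and rows downward; lengths in m; the calibration is good to about 2 mm. A picture is of the moment at which its call begins. There is no depth.
- sign_off(): hands the job in; it is judged then, once.
Trained networks look in the newest picture that a camera, given by its name, has taken for a name from the list of things; names that differ only in an ending like _2 or _b are one class to them, and where a whole thing is asked for, a point or a joint stands for the part that bears it (a point fixed in the world has none). Each returns a list of dicts, best first, with "conf" (0 to 1); they miss things now and then, are a little off and sometimes report something else, mostly with a low value. They report only what shows in the picture. A call takes as long as a camera call.
- boxes_of(camera, label): "position" ([x, y, z] in m, in world coordinates, good to about 4 mm: the middle of the surface that is visible of it).
- outline_of(camera, label): "region" (400x640 bool, what is visible of it).
The state is a dict: "time": time; "joint_positions": joint angles; "joint_vel": joint speeds; "tau": joint torques, N m; "tool_pos": TCP position; "tool_rot": TCP orientation; "force": force on the tool from outside, world axes, zero at the start; "torque": the same for the moment, N m; "opening": finger opening in m; "grasp_force": force on a finger pad.
Only numpy, scipy, OpenCV 4.12 (cv2) and the standard library are available. Lean on these libraries where they do the work, as an engineer would, in place of code of your own. Each camera call takes 0.05 s, during which the arm holds its last target. There are 200 camera calls.

## Task

Clear the empty grey parts tubs out of the return rack: push the sprung slide of each lane that holds a tub all the way to its stop, so that its tub comes out at the far side, and let the slide spring back. Nest all the tubs upright in one another in size order, largest first, inside the wide low tub that stands on the bench beside the rack. Leave the oil bottle, the carton and the tin where they are.

Things in the scene. Friction and masses are not known exactly. Their poses are not given: they have to be found in the camera images.
- rack: Fixed plywood rack of four parallel lanes, no floor. Origin: middle of its end nearest the robot, bench height; x along the lanes away from the robot, y left. Lanes: x 0 to 135 mm, 126 mm wide, middles at y -198, -66, 66, 198 mm (lanes 1 to 4); walls 6 mm thick, 110 mm high. Steel bars along the top (gaps under 20 mm, tops at 110 mm) stop tubs being lifted out.
- slide1 (a joint): Travel of the sprung slide of lane 1 (lane 1 rightmost seen from the robot): 0 at rest, 0.125 m at its stop, along the rack's x. Spring: about 2 N at rest, 6.5 N at the stop; it returns when let go. Its plywood pusher plate (100 mm wide, 10 to 90 mm above the bench) has its pushing face at rack x = 12 mm plus the travel, at the stop 2 mm past the lane's far end.
- slide1_pad (a point): Middle of the near (robot-side) face of the black upright paddle of slide 1, which stands above the rack's bars: 56 mm wide, 40 mm high (116 to 156 mm above the bench), 10 mm thick along the push. Push it away from the robot along the rack's x axis; it moves with the slide.
- slide2 (a joint): Travel of the sprung slide of lane 2 (lane 1 rightmost seen from the robot): 0 at rest, 0.125 m at its stop, along the rack's x. Spring: about 2 N at rest, 6.5 N at the stop; it returns when let go. Its plywood pusher plate (100 mm wide, 10 to 90 mm above the bench) has its pushing face at rack x = 12 mm plus the travel, at the stop 2 mm past the lane's far end.
- slide2_pad (a point): Middle of the near (robot-side) face of the black upright paddle of slide 2, which stands above the rack's bars: 56 mm wide, 40 mm high (116 to 156 mm above the bench), 10 mm thick along the push. Push it away from the robot along the rack's x axis; it moves with the slide.
- slide3 (a joint): Travel of the sprung slide of lane 3 (lane 1 rightmost seen from the robot): 0 at rest, 0.125 m at its stop, along the rack's x. Spring: about 2 N at rest, 6.5 N at the stop; it returns when let go. Its plywood pusher plate (100 mm wide, 10 to 90 mm above the bench) has its pushing face at rack x = 12 mm plus the travel, at the stop 2 mm past the lane's far end.
- slide3_pad (a point): Middle of the near (robot-side) face of the black upright paddle of slide 3, which stands above the rack's bars: 56 mm wide, 40 mm high (116 to 156 mm above the bench), 10 mm thick along the push. Push it away from the robot along the rack's x axis; it moves with the slide.
- slide4 (a joint): Travel of the sprung slide of lane 4 (lane 1 rightmost seen from the robot): 0 at rest, 0.125 m at its stop, along the rack's x. Spring: about 2 N at rest, 6.5 N at the stop; it returns when let go. Its plywood pusher plate (100 mm wide, 10 to 90 mm above the bench) has its pushing face at rack x = 12 mm plus the travel, at the stop 2 mm past the lane's far end.
- slide4_pad (a point): Middle of the near (robot-side) face of the black upright paddle of slide 4, which stands above the rack's bars: 56 mm wide, 40 mm high (116 to 156 mm above the bench), 10 mm thick along the push. Push it away from the robot along the rack's x axis; it moves with the slide.
- base: The wide low tub, loose on the bench to the right of the rack: open round plastic vessel, outer diameter 142 mm, narrowing to 134 mm at the foot, 50 mm high, wall 8 mm, floor 5 mm thick. Origin: centre of its underside; z axis up through the mouth.
- tub120: Loose grey open round tub, straight-sided, outer diameter 120 mm, narrowing to 112 mm over the lowest 15 mm, 62 mm high, wall 8 mm, floor 5 mm, about 160 g. Origin: centre of its underside; z up. Starts upright in any lane, centre 76 mm along the rack's x; may be absent. Grip it by the rim wall. Smaller tubs are taller: nested in the next size, a rim stands 17 mm above the one around it, with 3 mm play all round.
- tub98: Loose grey open round tub, straight-sided, outer diameter 98 mm, narrowing to 90 mm over the lowest 15 mm, 74 mm high, wall 8 mm, floor 5 mm, about 140 g. Origin: centre of its underside; z up. Starts upright in any lane, centre 76 mm along the rack's x; may be absent. Grip it by the rim wall. Smaller tubs are taller: nested in the next size, a rim stands 17 mm above the one around it, with 3 mm play all round.
- tub76: Loose grey open round tub, straight-sided, outer diameter 76 mm, narrowing to 68 mm over the lowest 15 mm, 86 mm high, wall 8 mm, floor 5 mm, about 110 g. Origin: centre of its underside; z up. Starts upright in any lane, centre 76 mm along the rack's x; may be absent. Grip it by the rim wall. Smaller tubs are taller: nested in the next size, a rim stands 17 mm above the one around it, with 3 mm play all round.
- tub54: Loose grey open round tub, straight-sided, outer diameter 54 mm, narrowing to 46 mm over the lowest 15 mm, 98 mm high, wall 8 mm, floor 5 mm, about 80 g. Origin: centre of its underside; z up. Starts upright in any lane, centre 76 mm along the rack's x; may be absent. Grip it by the rim wall. Smaller tubs are taller: nested in the next size, a rim stands 17 mm above the one around it, with 3 mm play all round.
- oil: Bystander: black oil bottle, 64 mm in diameter, 170 mm high; origin at the centre of its underside.
- carton: Bystander: closed cardboard carton, 100 x 160 x 70 mm; origin at the centre of its underside.
- tin: Bystander: steel tin, 90 mm in diameter, 90 mm high; origin at the centre of its underside.

How it is judged:
On the way:
1. a slide has been pushed fully to its stop (value of joint any of slide1, slide2, slide3, slide4 above 0.121 m), for 0.1 s.
At the end, for the whole second after the job is handed in: Every tub present stands upright (0.12 rad) and still, its underside under 30 mm above the wide tub's, centres within 42 mm of the wide tub and 32 mm of every larger tub; the wide tub is upright on the bench; all slides have sprung back (under 12 mm) (angle between base's own z axis and vertical below 0.1 rad and height (world z) of base below 0.01 m and linear speed of each of base, tub120, tub98, tub76, tub54 below 0.02 m/s and horizontal distance between each of tub120, tub98, tub76, tub54 and base below 0.042 m and z of each of tub120, tub98, tub76, tub54 in the frame of base below 0.03 m and angle between each of tub120, tub98, tub76, tub54's own z axis and vertical below 0.12 rad and horizontal distance between each of tub98, tub76, tub54 and tub120 below 0.032 m and horizontal distance between each of tub76, tub54 and tub98 below 0.032 m and horizontal distance between tub54 and tub76 below 0.032 m and value of joint each of slide1, slide2, slide3, slide4 below 0.012 m); the robot touches nothing.
It fails at once if a bystander (oil bottle, carton or tin) is shifted by more than 30 mm or tipped (distance of any of oil, carton, tin from where it was at the start of the episode above 0.03 m or angle between any of oil, carton, tin's own z axis and vertical above 0.3 rad).
Of tub120, tub98, tub76, tub54 only 3 to 4 are there at a start; the rules pass over those that are not, and their reading is None.
At some moment in a run one of base, tub120, tub98, tub76, tub54 may be knocked a few centimetres aside while the robot is not near it.
It also fails if it takes over 210 s, if anything falls off the work surface, if the arm or the gripper's body presses on something with over 40 N, if the wrist force passes 120 N, or if a joint passes its speed limit or range.

## Working session

There is one attempt and no reset: what is moved stays moved. The work goes in short steps, Python scripts to look and compute and a tool call to move; the robot and the scene stay as the last step left them, time stands still between calls to the robot, and variables do not carry over. Pictures are saved under pics/ and viewed, at most 14 in all, crops included, and the job is handed in when it is done.

Besides the shell and the picture viewer there is one more tool, called after "Call:" as name(argument=value, ...), one argument or row to a line, values as JSON. jog_arm: Moves the arm, as the interface text tells. Its arguments: {"type":"object","properties":{"motion":{"type":"string"},"squeeze":{"type":"number"}},"required":["motion"]}

```bash
mkdir -p pics; cat > h.py <<'E'
from workcell import *
import numpy as np, cv2
from scipy.spatial.transform import Rotation as R
def ray(c,u,v,z):
    "world point at height z seen at pixel u,v"
    d=R.from_quat(c["orientation"]).as_matrix()@np.array([(u-c["cx"])/c["fx"],(v-c["cy"])/c["fy"],1])
    p=np.array(c["xyz"]); return p+d*(z-p[2])/d[2]
def proj(c,p):
    q=R.from_quat(c["orientation"]).as_matrix().T@(np.array(p)-c["xyz"])
    return c["fx"]*q[0]/q[2]+c["cx"],c["fy"]*q[1]/q[2]+c["cy"]
E
python3 - <<'E'
from h import *
for n in ("scene","side"):
    c=camera(n); cv2.imwrite(f"pics/{n}0.png",c["pixels"]); print(n,np.round(c["xyz"],3),np.round(R.from_quat(c["orientation"]).as_matrix()[:,2],2))
    for l in ["rack","slide1_pad","base","tub120","tub98","tub76","tub54","oil","carton","tin"]:
        print(l,[(np.round(b["position"],3).tolist(),round(b["conf"],2)) for b in boxes_of(n,l)][:5])
s=sense();print(s["time"],s["tool_pos"],s["tool_rot"],s["opening"])
E
```

```text
scene [ 1.058 -0.234  1.037] [-0.41  0.28 -0.87]
rack [([0.471, 0.059, 0.113], 0.57), ([0.442, 0.129, 0.091], 0.41)]
slide1_pad [([0.429, -0.134, 0.096], 0.71)]
base [([0.474, -0.359, 0.01], 0.74), ([0.481, -0.137, 0.03], 0.52)]
tub120 [([0.513, 0.264, 0.048], 0.95), ([0.506, 0.126, 0.052], 0.61), ([0.478, -0.137, 0.031], 0.57)]
tub98 [([0.513, 0.264, 0.048], 0.95), ([0.506, 0.126, 0.052], 0.61), ([0.478, -0.137, 0.031], 0.57)]
tub76 [([0.513, 0.264, 0.048], 0.95), ([0.506, 0.126, 0.052], 0.61), ([0.478, -0.137, 0.031], 0.57)]
tub54 [([0.513, 0.264, 0.048], 0.95), ([0.506, 0.126, 0.052], 0.61), ([0.478, -0.137, 0.031], 0.57)]
oil [([0.759, -0.276, 0.118], 0.75), ([0.472, -0.358, 0.012], 0.68), ([0.446, 0.263, 0.106], 0.6)]
carton [([0.812, -0.022, 0.067], 0.63)]
tin [([0.449, 0.263, 0.109], 0.7), ([0.566, 0.446, 0.079], 0.66), ([0.434, -0.001, 0.084], 0.39)]
side [ 0.133 -0.456  0.946] [ 0.44  0.47 -0.76]
rack [([0.47, 0.019, 0.113], 0.73), ([0.723, -0.285, 0.103], 0.54), ([0.536, 0.443, 0.077], 0.4)]
slide1_pad [([0.429, 0.124, 0.084], 0.69), ([0.416, -0.139, 0.084], 0.62)]
base [([0.488, -0.357, 0.003], 0.97), ([0.516, 0.285, 0.055], 0.7), ([0.432, 0.124, 0.084], 0.16)]
tub120 [([0.512, -0.122, 0.013], 0.97), ([0.502, 0.139, 0.074], 0.9), ([0.518, 0.288, 0.056], 0.84), ([0.422, -0.01, 0.086], 0.65)]
tub98 [([0.512, -0.122, 0.013], 0.97), ([0.502, 0.139, 0.074], 0.9), ([0.518, 0.288, 0.056], 0.84), ([0.422, -0.01, 0.086], 0.65)]
tub76 [([0.512, -0.122, 0.013], 0.97), ([0.502, 0.139, 0.074], 0.9), ([0.518, 0.288, 0.056], 0.84), ([0.422, -0.01, 0.086], 0.65)]
tub54 [([0.512, -0.122, 0.013], 0.97), ([0.502, 0.139, 0.074], 0.9), ([0.518, 0.288, 0.056], 0.84), ([0.422, -0.01, 0.086], 0.65)]
oil [([0.72, -0.288, 0.099], 0.63)]
carton [([0.777, -0.039, 0.07], 0.7)]
tin [([0.537, 0.44, 0.076], 0.69)]
1.1 [0.18759499 0.62232063 0.23928477] [ 1.45889657e-01  9.89300868e-01 -2.67036948e-05 -8.04937720e-06] 0.08575633545502155
```

View pics/scene0.png

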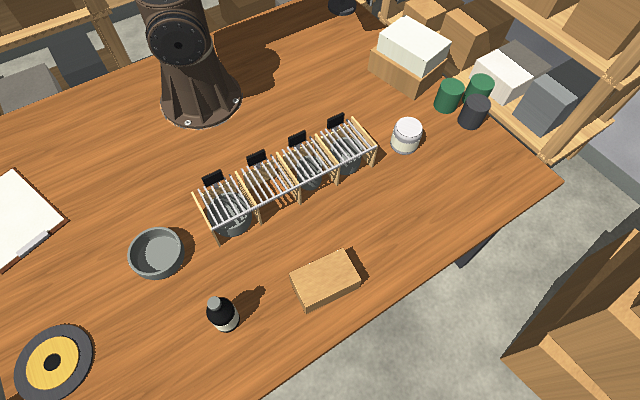

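View pics/side0.png

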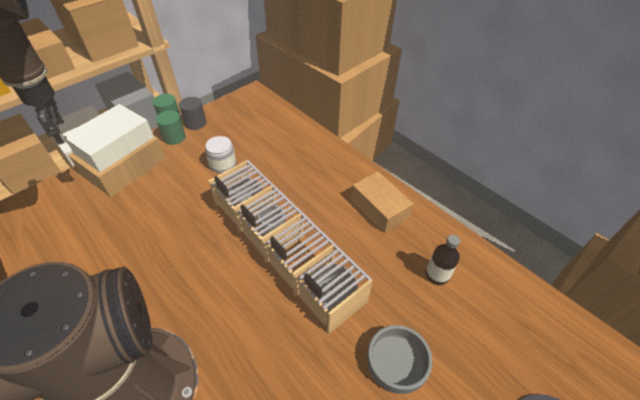

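Both pictures show the rack, with grey in lanes 1, 3 and 4 and something orange in lane 2. The base is at about (156,252) in the scene view and (400,358) in the side view. I'll zoom in on the rack.

```bash
python3 - <<'E'
from h import *
a=cv2.imread("pics/scene0.png")[105:255,185:385]; cv2.imwrite("pics/c1.png",cv2.resize(a,None,fx=4,fy=4,interpolation=cv2.INTER_CUBIC))
b=cv2.imread("pics/side0.png")[155:330,205:380]; cv2.imwrite("pics/c2.png",cv2.resize(b,None,fx=3.4,fy=3.4,interpolation=cv2.INTER_CUBIC))
E
```

```text
(no output)
```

View pics/c1.png

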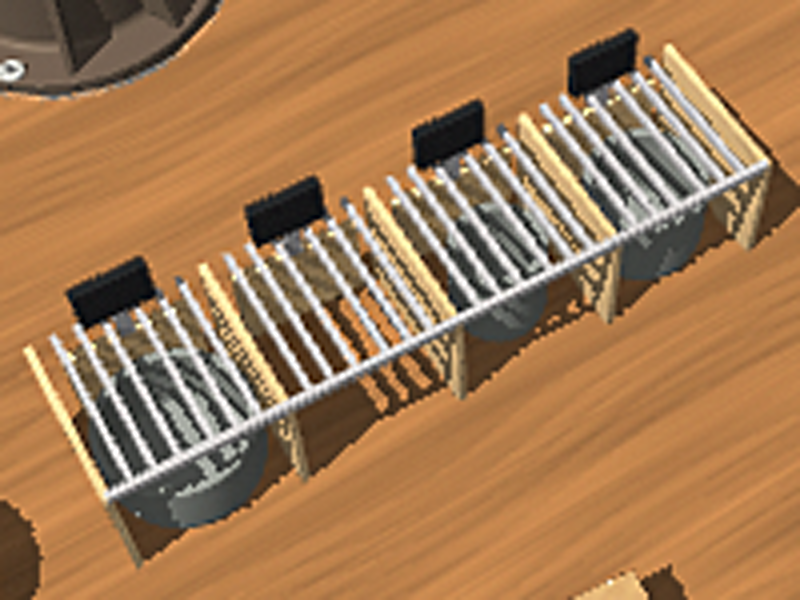

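View pics/c2.png

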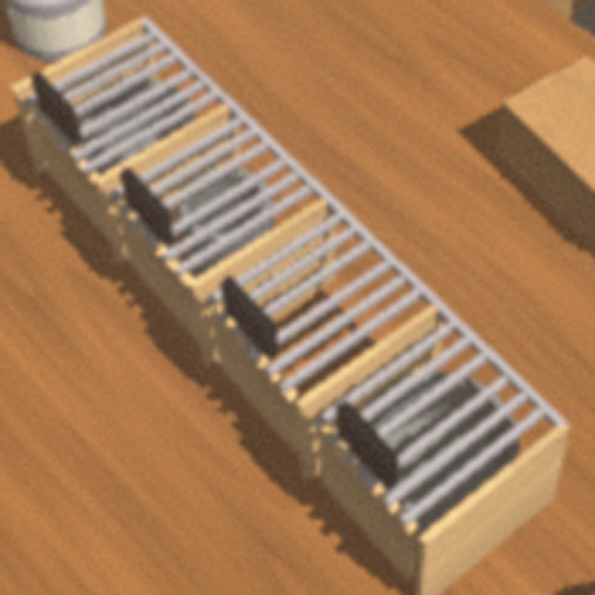

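The crops show grey tubs in lanes 1, 3 and 4, with lane 2 empty. The scene crop gives the rack's top corners as (107,497), (768,163), (30,348) and (670,48).

```bash
python3 - <<'E'
from h import *
cs,cd=camera("scene"),camera("side")
S=[((30,348),(0,-.264)),((107,497),(.135,-.264)),((768,163),(.135,.264)),((670,48),(0,.264))]
D=[((420,540),(0,-.264)),((568,427),(.135,-.264)),((145,20),(.135,.264)),((18,92),(0,.264))]
W=[];L=[]
for (u,v),l in S: W.append(ray(cs,185+u/4,105+v/4,.11)[:2]);L.append(l)
for (u,v),l in D: W.append(ray(cd,205+u/3.4,155+v/3.4,.11)[:2]);L.append(l)
W=np.array(W);L=np.array(L);print(np.round(W,3).tolist())
a=W.mean(0);b=L.mean(0);H=(L-b).T@(W-a);th=np.arctan2(H[0,1]-H[1,0],H[0,0]+H[1,1])
M=np.array([[np.cos(th),-np.sin(th)],[np.sin(th),np.cos(th)]]);t=a-M@b
print("rack",t,np.degrees(th),np.round(W-(L@M.T+t),3).tolist())
for i,y in enumerate([-.198,-.066,.066,.198]): print(i+1,"pad-centre lane",M@[0,y]+t,"tub out x~",M@[.2,y]+t)
# base rim centre (z .05)
for c,n in ((cs,"scene"),(cd,"side")):
    o=outline_of(n,"base")[0]; k=cv2.convexHull(np.argwhere(o["region"])[:,::-1].astype(np.int32))
    P=np.array([ray(c,*p[0],.05)[:2] for p in k]);print(n,"base",cv2.minEnclosingCircle(P.astype(np.float32)))
    o=outline_of(n,"slide1_pad")
    for q in o[:5]:
        m=np.argwhere(q["region"])[:,::-1].mean(0);print("pad",round(q["conf"],2),ray(c,*m,.136)[:2])
E
```

```text
[[0.416, -0.198], [0.547, -0.204], [0.568, 0.323], [0.439, 0.328], [0.41, -0.199], [0.543, -0.209], [0.566, 0.318], [0.434, 0.319]]
rack [0.42307256 0.06274045] -2.4908597401581236 [[0.004, 0.003], [0.0, 0.003], [-0.001, 0.002], [0.005, 0.002], [-0.001, 0.002], [-0.003, -0.002], [-0.004, -0.003], [-0.0, -0.007]]
1 pad-centre lane [ 0.41446748 -0.13507248] tub out x~ [ 0.61427851 -0.14376448]
2 pad-centre lane [ 0.4202042 -0.0031972] tub out x~ [ 0.62001523 -0.0118892 ]
3 pad-centre lane [0.42594092 0.12867809] tub out x~ [0.62575195 0.11998608]
4 pad-centre lane [0.43167764 0.26055337] tub out x~ [0.63148868 0.25186137]
scene base ((0.4920763075351715, -0.3576723635196686), 0.07948126643896103)
pad 0.92 [ 0.44815941 -0.13519282]
side base ((0.473714679479599, -0.35833993554115295), 0.07507798075675964)
pad 0.8 [ 0.40233505 -0.15299655]
pad 0.16 [0.47270674 0.20645837]
```

```bash
python3 - <<'E'
from h import *
cs,cd=camera("scene"),camera("side")
th=np.radians(-2.49);M=np.array([[np.cos(th),-np.sin(th)],[np.sin(th),np.cos(th)]]);t=[.4231,.0627]
# near-face/front-face dark blobs: pixels of far(front) face centres in scene crop; near face in side crop
for (u,v) in [(112,290),(288,210),(450,133),(605,62)]: 
    w=ray(cs,185+u/4,105+v/4,.136)[:2];print("S",w,(M.T@(w-t)).round(3))
for (u,v) in [(368,445),(250,317),(147,206),(57,107)]: 
    w=ray(cd,205+u/3.4,155+v/3.4,.136)[:2];print("D",w,(M.T@(w-t)).round(3))
print(sense()["joint_positions"])
E
```

```text
S [ 0.42251594 -0.1326408 ] [ 0.008 -0.195]
S [ 4.29848497e-01 -3.99867458e-05] [ 0.009 -0.062]
S [0.43443238 0.13138461] [0.008 0.069]
S [0.44121879 0.26367993] [0.009 0.202]
D [ 0.42208243 -0.13548784] [ 0.008 -0.198]
D [ 0.4277311  -0.00357202] [ 0.008 -0.066]
D [0.43295929 0.1277218 ] [0.007 0.065]
D [0.43937227 0.25964299] [0.008 0.197]
[ 1.23138521e+00  4.80179401e-01  1.59630637e+00 -8.15112362e-07
  1.06507438e+00 -4.66275005e-02]
```

Call:
jog_arm(
  motion="0.06 0.252 -0.361 0 -75.7;0.06 0.252 -0.361 0 -75.7;0.06 0.252 -0.361 0 -75.7;0.06 0.252 -0.361 0 -75.7;0.06 0.252 -0.361 0 -75.7;0.06 0.252 -0.361 0 -75.7;0.06 0.252 -0.361 0 -75.7;0.06 0.252 -0.361 0 -75.7;0.06 0.252 -0.361 0 -75.7;0.06 0.252 -0.361 0 -75.7;0.06 0.252 -0.361 0 -75.7;0.06 0.252 -0.361 0 -75.7;0.06 0.252 -0.361 0 -75.7;0.06 0.252 -0.361 -0.04 -75.7;0.06 0.252 -0.361 -0.08 -75.7;0.06 0.252 -0.361 -0.107 -75.7;0.06 0.252 -0.361 -0.107 -75.7",
  squeeze=30,
)

```text
time: 2.92
tool_pos: [0.4363, 0.2608, 0.1281]
tool_rot: [0.721, 0.692, -0.003, -0.001]
force: [-2.3, -1.3, -1.0]
opening: 0.0602
grasp_force: 0.0
```

Call:
jog_arm(
  motion="0 0 0 0 0;0 0 0 0 0;0 0 0 0 0;0 0 0 0 0;0 0.02 -0.001 0 0;0 0.045 -0.002 0 0;0 0.07 -0.003 0 0;0 0.095 -0.004 0 0;0 0.115 -0.005 0 0;0 0.125 -0.0055 0 0;0 0.128 -0.0056 0 0;0 0.128 -0.0056 0 0;0 0.128 -0.0056 0 0",
)

```text
time: 4.0
tool_pos: [0.5653, 0.2566, 0.134]
tool_rot: [0.722, 0.692, -0.001, -0.001]
force: [-21.5, 7.3, 18.6]
opening: 0.0097
grasp_force: 33.4
```

Call:
jog_arm(
  motion="0 0 0 0 0;0 -0.02 0.001 0 0;0 -0.045 0.002 0 0;0 -0.07 0.003 0 0;0 -0.095 0.004 0 0;0 -0.12 0.005 0 0;0 -0.126 0.0055 0 0;0.06 -0.126 0.0055 0 0;0.06 -0.126 0.0055 0 0;0.06 -0.126 0.0055 0 0;0.06 -0.126 0.0055 0.04 0;0.06 -0.13 0.0055 0.07 0;0.06 -0.13 -0.03 0.07 0;0.06 -0.132 -0.07 0.07 0;0.06 -0.133 -0.11 0.07 0;0.06 -0.134 -0.126 0.07 0;0.06 -0.134 -0.126 0.03 0;0.06 -0.134 -0.126 0 0;0.06 -0.134 -0.126 0 0",
)

```text
time: 5.58
tool_pos: [0.4317, 0.1283, 0.1287]
tool_rot: [0.723, 0.691, -0.003, -0.002]
force: [-3.4, -0.5, -0.3]
opening: 0.0599
grasp_force: 0.0
```

```bash
python3 - <<'E'
from h import *
c=camera("scene");cv2.imwrite("pics/s1.png",c["pixels"]);print(sense()["tool_pos"],sense()["force"])
E
```

```text
[0.43244221 0.12889426 0.13072412] [ 0.95326811  0.37570993 -0.22233422]
```

View pics/s1.png

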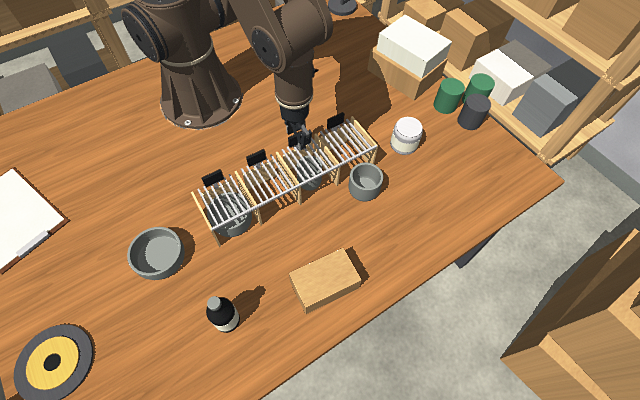

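The tub from lane 4 is out at about (366,182), slide 4 has sprung back, and the gripper straddles paddle 3. I'll push lane 3 next, then go on to lane 1.

Call:
jog_arm(
  motion="0 0 0 0 0;0 0 0 0 0;0 0 0 0 0;0 0 0 0 0;0 0.02 -0.001 0 0;0 0.045 -0.002 0 0;0 0.07 -0.003 0 0;0 0.095 -0.004 0 0;0 0.115 -0.005 0 0;0 0.125 -0.0055 0 0;0 0.128 -0.0056 0 0;0 0.128 -0.0056 0 0;0 0.128 -0.0056 0 0;0 0.128 -0.0056 0 0",
)

```text
time: 6.8
tool_pos: [0.5596, 0.1246, 0.1334]
tool_rot: [0.722, 0.692, -0.001, -0.001]
force: [-15.8, 3.9, 16.9]
opening: 0.0095
grasp_force: 33.0
```

Call:
jog_arm(
  motion="0 -0.02 0.001 0 0;0 -0.045 0.002 0 0;0 -0.07 0.003 0 0;0 -0.095 0.004 0 0;0 -0.12 0.005 0 0;0 -0.126 0.0055 0 0;0.06 -0.126 0.0055 0 0;0.06 -0.126 0.0055 0 0;0.06 -0.126 0.0055 0.04 0;0.06 -0.13 0.0055 0.07 0;0.06 -0.131 -0.035 0.07 0;0.06 -0.132 -0.075 0.07 0;0.06 -0.133 -0.115 0.07 0;0.06 -0.135 -0.155 0.07 0;0.06 -0.137 -0.195 0.07 0;0.06 -0.138 -0.235 0.07 0;0.06 -0.138 -0.256 0.07 0;0.06 -0.138 -0.257 0.03 0;0.06 -0.138 -0.257 0 0;0.06 -0.138 -0.257 0 0",
)

```text
time: 8.47
tool_pos: [0.4213, -0.1327, 0.1287]
tool_rot: [0.723, 0.691, -0.001, -0.003]
force: [-3.3, 1.3, -0.8]
opening: 0.0601
grasp_force: 0.0
```

Call:
jog_arm(
  motion="0 0 0 0 0;0 0 0 0 0;0 0 0 0 0;0 0 0 0 0;0 0.02 -0.001 0 0;0 0.045 -0.002 0 0;0 0.07 -0.003 0 0;0 0.095 -0.004 0 0;0 0.115 -0.005 0 0;0 0.125 -0.0055 0 0;0 0.128 -0.0056 0 0;0 0.128 -0.0056 0 0;0 0.128 -0.0056 0 0;0 0.128 -0.0056 0 0",
)

```text
time: 9.63
tool_pos: [0.5486, -0.1379, 0.1336]
tool_rot: [0.722, 0.692, -0.002, -0.002]
force: [-22.9, -2.0, 21.7]
opening: 0.0094
grasp_force: 33.7
```

Call:
jog_arm(
  motion="0 -0.02 0.001 0 0;0 -0.045 0.002 0 0;0 -0.07 0.003 0 0;0 -0.095 0.004 0 0;0 -0.12 0.005 0 0;0 -0.126 0.0055 0 0;0.06 -0.126 0.0055 0 0;0.06 -0.126 0.0055 0 0;0.06 -0.126 0.0055 0.04 0;0.06 -0.126 0.0055 0.08 0;0.06 -0.116 -0.035 0.12 0;0.06 -0.106 -0.065 0.13 0;0.06 -0.106 -0.085 0.13 0;0.06 -0.106 -0.085 0.13 0",
)

```text
time: 10.8
tool_pos: [0.4485, -0.228, 0.2647]
tool_rot: [0.723, 0.691, 0.0, 0.003]
force: [0.3, -0.6, -0.8]
opening: 0.0597
grasp_force: 0.0
```

```bash
cat >> h.py <<'E'
def find(n,c,l,z,k=6):
    "rim circles: hull of outline's pixels cast to height z"
    for o in outline_of(n,l)[:k]:
        h=cv2.convexHull(np.argwhere(o["region"])[:,::-1].astype(np.int32))
        P=np.array([ray(c,*p[0],z)[:2] for p in h]);(x,y),r=cv2.minEnclosingCircle(P.astype(np.float32))
        print(n,l,round(o["conf"],2),np.round([x,y,r],4),"n",int(o["region"].sum()))
E
python3 - <<'E'
from h import *
for n in ("scene","side"):
    c=camera(n);cv2.imwrite(f"pics/{n}2.png",c["pixels"]);find(n,c,"tub98",.075);find(n,c,"base",.05,2)
E
```

```text
scene tub98 0.74 [ 0.6272 -0.1452  0.0665] n 1673
scene tub98 0.58 [0.6112 0.1128 0.0588] n 810
scene base 0.92 [ 0.4924 -0.3523  0.0808] n 2353
side tub98 0.94 [0.5882 0.2197 0.0574] n 336
side tub98 0.68 [0.5875 0.1043 0.0667] n 618
side tub98 0.59 [ 0.5911 -0.1651  0.0661] n 562
side base 0.57 [ 0.475  -0.36    0.0752] n 3437
```

View pics/scene2.png

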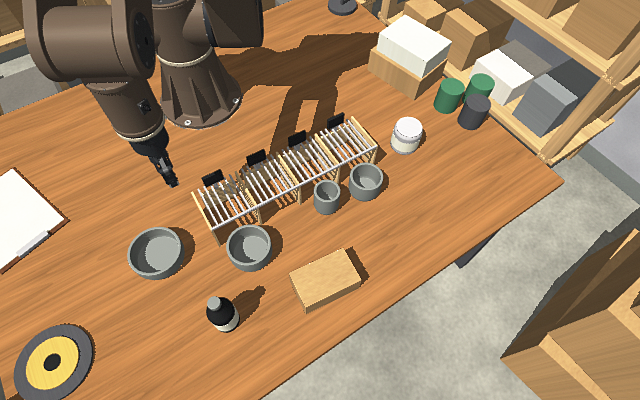

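The tubs are out at (249,247), the largest, (366,182), medium, and (327,196), small. All the slides are back. Next I'll fit silhouettes of the tub models to the outlines, with the wrist camera above the big tub.

Call:
jog_arm(
  motion="0.06 0.04 0.02 0.03 0;0.06 0.08 0.04 0.04 0;0.06 0.12 0.06 0.04 0;0.06 0.15 0.08 0.04 0;0.06 0.15 0.08 0.04 0;0.06 0.15 0.08 0.04 0",
)

```text
time: 11.6
tool_pos: [0.598, -0.1405, 0.3016]
tool_rot: [0.721, 0.693, 0.0, -0.0]
force: [-1.3, 0.0, -1.0]
opening: 0.06
grasp_force: 0.0
```

```bash
cat >> h.py <<'E'
from scipy.optimize import minimize
DIM={"base":(.142,.134,.05,.05),"tub120":(.12,.112,.015,.062),"tub98":(.098,.09,.015,.074),"tub76":(.076,.068,.015,.086),"tub54":(.054,.046,.015,.098)}
A=np.linspace(0,2*np.pi,40)
def sil(c,t,x,y,z0=0):
    d,f,zf,h=DIM[t]
    P=[proj(c,(x+r*np.cos(a),y+r*np.sin(a),z0+z)) for r,z in((f/2,0),(d/2,zf),(d/2,h)) for a in A]
    m=np.zeros((400,640),np.uint8);k=cv2.convexHull((np.array(P)*16).round().astype(np.int32))
    cv2.fillConvexPoly(m,k,255,cv2.LINE_AA,4);return m/255.
def fit(c,t,reg,x,y,z0=0):
    g=reg.astype(float)
    f=lambda p:-np.minimum(s:=sil(c,t,p[0],p[1],z0),g).sum()/np.maximum(s,g).sum()
    r=minimize(f,[x,y],method="Nelder-Mead",options=dict(initial_simplex=[[x,y],[x+.012,y],[x,y+.012]],xatol=2e-4,fatol=1e-4))
    return r.x,-r.fun
def report(n,things,c=None):
    c=c if c is not None else camera(n); cache={}
    for t,x,y in things:
        l="base" if t=="base" else "tub98"
        if l not in cache: cache[l]=outline_of(n,l)
        best=max((fit(c,t,o["region"],x,y)+(o["conf"],) for o in cache[l] if o["region"].sum()>50),key=lambda q:q[1],default=None)
        if best: print(n,t,np.round(best[0],4),"iou",round(best[1],3),"conf",round(best[2],2))
    return c
E
python3 - <<'E'
from h import *
T=[("base",.484,-.357),("tub120",.613,-.145),("tub98",.62,.252),("tub76",.605,.12),("tub54",.6,.12)]
for n in("scene","side","wrist"):
    c=report(n,T)
cv2.imwrite("pics/w1.png",c["pixels"]);print(c["xyz"],sense()["tool_pos"])
E
```

```text
scene base [ 0.4839 -0.3583] iou 0.936 conf 0.56
scene tub120 [ 0.6126 -0.1402] iou 0.932 conf 0.82
scene tub98 [0.6177 0.2514] iou 0.934 conf 0.93
scene tub76 [0.6005 0.1212] iou 0.897 conf 0.63
scene tub54 [0.6052 0.1177] iou 0.742 conf 0.63
side base [ 0.4801 -0.358 ] iou 0.949 conf 0.71
side tub120 [ 0.6129 -0.1406] iou 0.801 conf 0.64
side tub98 [0.6233 0.2587] iou 0.7 conf 0.76
side tub76 [0.6237 0.2489] iou 0.729 conf 0.76
side tub54 [0.6056 0.1152] iou 0.654 conf 0.71
wrist base [ 0.5075 -0.3647] iou 0.472 conf 0.72
wrist tub120 [ 0.6134 -0.141 ] iou 0.945 conf 0.97
wrist tub98 [0.62  0.252] iou 0.0 conf 0.97
wrist tub76 [0.605 0.12 ] iou 0.0 conf 0.97
wrist tub54 [0.6  0.12] iou 0.0 conf 0.97
[ 0.59903199 -0.06604518  0.43761282] [ 0.59511461 -0.14394189  0.30251247]
```

View pics/w1.png

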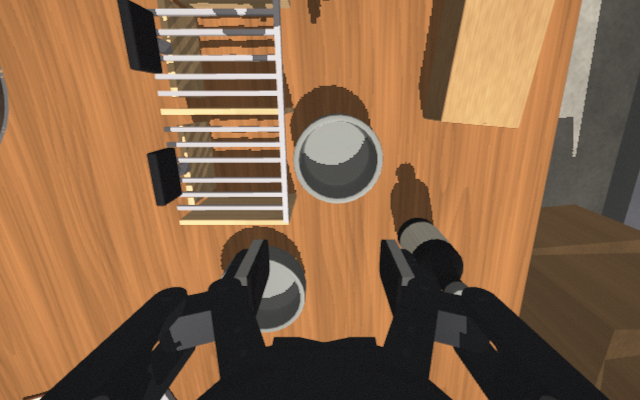

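The wrist view has the big tub's rim at (338,160), and all three cameras agree on (0.613,-0.141). I'll grip its far rim.

Call:
jog_arm(
  motion="0.035 0.04 0 -0.01 0;0.035 0.074 0 -0.04 0;0.035 0.074 0 -0.08 0;0.035 0.074 0 -0.12 0;0.035 0.074 0 -0.16 0;0.035 0.074 0 -0.2 0;0.035 0.074 0 -0.23 0;0.035 0.074 0 -0.2465 0;0.035 0.074 0 -0.2465 0;0.035 0.074 0 -0.2465 0;0 0.074 0 -0.2465 0;0 0.074 0 -0.2465 0;0 0.074 0 -0.2465 0;0 0.074 0 -0.2465 0",
  squeeze=60,
)

```text
time: 13.22
tool_pos: [0.671, -0.1439, 0.0579]
tool_rot: [0.722, 0.692, 0.001, 0.002]
force: [0.4, -0.2, 8.3]
opening: 0.0067
grasp_force: 57.7
```

Call:
jog_arm(
  motion="0 0 0 0.03 0;0 0 0 0.07 0;0 0 0 0.11 0;0 -0.02 -0.03 0.11 0;0 -0.04 -0.066 0.11 0;0 -0.06 -0.1 0.11 0;0 -0.08 -0.133 0.11 0;0 -0.1 -0.166 0.11 0;0 -0.115 -0.19 0.11 0;0 -0.131 -0.217 0.11 0;0 -0.131 -0.217 0.11 0;0 -0.131 -0.217 0.11 0",
)

```text
time: 14.22
tool_pos: [0.5378, -0.362, 0.1667]
tool_rot: [0.723, 0.691, 0.0, 0.001]
force: [-0.3, 0.3, -1.5]
opening: 0.0067
grasp_force: 57.3
```

```bash
python3 - <<'E'
from h import *
s=sense();print(s["tool_pos"],s["tool_rot"],s["opening"],s["grasp_force"],s["force"])
z0=s["tool_pos"][2]-.056
for n in("scene","side","wrist"):
    c=camera(n)
    for l,t,x,y,z in(("base","base",.482,-.358,0),("tub120","tub120",s["tool_pos"][0]-.056,-.358,z0)):
        for o in outline_of(n,l)[:3]:
            r=fit(c,t,o["region"],x,y,z)
            if r[1]>.3: print(n,t,r[0].round(4),round(r[1],3),round(o["conf"],2))
cv2.imwrite("pics/w2.png",c["pixels"])
E
```

```text
[ 0.53783905 -0.36204246  0.16674149] [7.23150002e-01 6.90690726e-01 8.38615589e-05 6.23195978e-04] 0.0067251336956688544 57.33531665886403 [-0.3457208   0.27683513 -1.47890751]
scene base [ 0.4848 -0.3564] 0.523 0.6
scene tub120 [ 0.4837 -0.3586] 0.459 0.58
side base [ 0.4776 -0.359 ] 0.415 0.72
side tub120 [ 0.4792 -0.357 ] 0.894 0.91
wrist tub120 [ 0.4857 -0.3574] 0.73 0.69
```

View pics/w2.png

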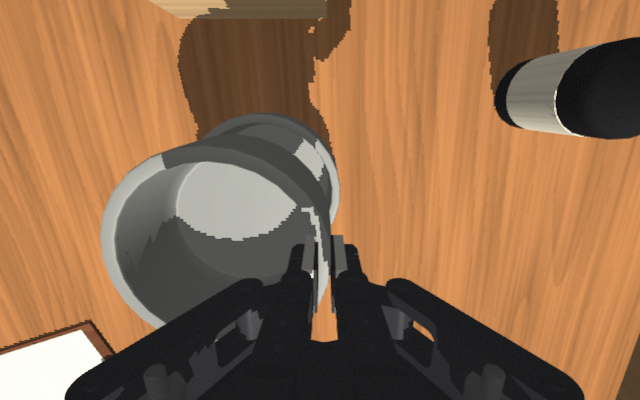

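The tub hangs over the base, held at the rim around (320,250). I'll lower it.

Call:
jog_arm(
  motion="0 0 0.001 -0.02 0;0 0 0.001 -0.04 0;0 0 0.001 -0.055 0;0 0 0.001 -0.065 0;0 0 0.001 -0.075 0;0 0 0.001 -0.085 0;0 0 0.001 -0.085 0",
)

```text
time: 15.25
tool_pos: [0.538, -0.3589, 0.0791]
tool_rot: [0.722, 0.692, -0.0, -0.001]
force: [-0.7, -0.1, -2.2]
opening: 0.0062
grasp_force: 57.4
```

Call:
jog_arm(
  motion="0 0 0 -0.006 0;0 0 0 -0.012 0;0 0 0 -0.015 0;0 0 0 -0.015 0;0.035 0 0 -0.015 0;0.035 0 0 -0.015 0;0.035 0 0 -0.015 0;0.035 0 0 0.02 0;0.035 0 0 0.06 0;0.035 0 0 0.1 0;0.035 0 0 0.14 0;0.035 0.01 0.04 0.16 0;0.035 0.02 0.08 0.17 0;0.035 0.03 0.12 0.17 0;0.035 0.03 0.14 0.17 0;0.035 0.03 0.14 0.17 0",
)

```text
time: 16.58
tool_pos: [0.569, -0.215, 0.2517]
tool_rot: [0.721, 0.693, 0.001, -0.0]
force: [0.9, 0.6, -0.5]
opening: 0.0349
grasp_force: 0.0
```

```bash
python3 - <<'E'
from h import *
print(sense()["tool_pos"])
for n in("scene","side"):
    c=camera(n);cv2.imwrite(f"pics/{n}3.png",c["pixels"])
    report(n,[("tub98",.618,.252),("tub76",.604,.12)],c)
    for o in outline_of(n,"tub120")[:5]:
        r=fit(c,"tub120",o["region"],.482,-.358,.005)
        if r[1]>.3:print(n,"nested120",r[0].round(4),round(r[1],2))
E
```

```text
[ 0.5689784  -0.21496784  0.25169779]
scene tub98 [0.6182 0.2504] iou 0.921 conf 0.63
scene tub76 [0.6003 0.1216] iou 0.888 conf 0.58
scene nested120 [ 0.4708 -0.3601] 0.83
side tub98 [0.6313 0.2626] iou 0.572 conf 0.75
side tub76 [0.6253 0.2507] iou 0.683 conf 0.75
side nested120 [ 0.4837 -0.3565] 0.91
```

View pics/scene3.png

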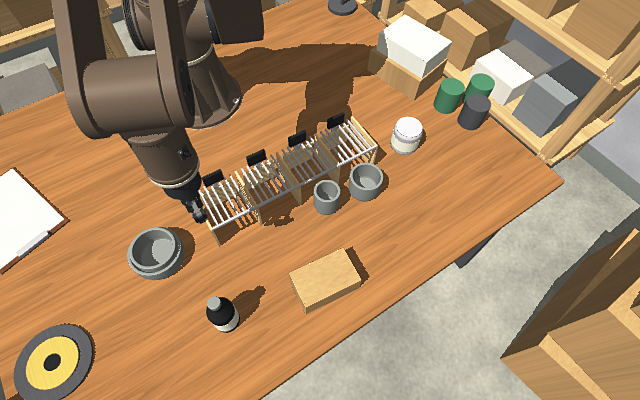

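Tub120 is nested in the base at (156,252). Next is tub98 in lane 4, with a wrist look at tub76 on the way.

Call:
jog_arm(
  motion="0.035 0.003 0.04 0.05 0;0.035 0.006 0.08 0.05 0;0.035 0.009 0.12 0.05 0;0.035 0.012 0.16 0.05 0;0.035 0.015 0.2 0.05 0;0.035 0.018 0.24 0.05 0;0.035 0.021 0.28 0.05 0;0.035 0.024 0.32 0.05 0;0.035 0.027 0.36 0.05 0;0.035 0.03 0.4 0.05 0;0.035 0.03 0.44 0.05 0;0.035 0.03 0.465 0.05 0;0.035 0.03 0.465 0.05 0;0.035 0.03 0.465 0.05 0",
)

```text
time: 18.05
tool_pos: [0.5988, 0.2462, 0.3003]
tool_rot: [0.722, 0.692, -0.0, -0.0]
force: [-0.4, -1.3, -0.5]
opening: 0.0354
grasp_force: 0.0
```

```bash
python3 - <<'E'
from h import *
print(sense()["tool_pos"])
report("wrist",[("tub98",.618,.251),("tub76",.604,.12)])
E
```

```text
[0.59879199 0.24618784 0.3002636 ]
wrist tub98 [0.6186 0.2517] iou 0.95 conf 0.69
wrist tub76 [0.6022 0.1223] iou 0.926 conf 0.91
```

Call:
jog_arm(
  motion="0.035 0.035 0.002 -0.02 0;0.035 0.065 0.002 -0.05 0;0.035 0.065 0.002 -0.09 0;0.035 0.065 0.002 -0.13 0;0.035 0.065 0.002 -0.17 0;0.035 0.065 0.002 -0.205 0;0.035 0.065 0.002 -0.225 0;0.035 0.065 0.002 -0.232 0;0.035 0.065 0.002 -0.232 0;0.035 0.065 0.002 -0.232 0;0 0.065 0.002 -0.232 0;0 0.065 0.002 -0.232 0;0 0.065 0.002 -0.232 0;0 0.065 0.002 -0.232 0;0 0.065 0.002 -0.232 0",
)

```text
time: 19.4
tool_pos: [0.6648, 0.2479, 0.071]
tool_rot: [0.722, 0.692, 0.001, 0.001]
force: [-0.2, -0.5, 8.2]
opening: 0.0065
grasp_force: 56.3
```

Call:
jog_arm(
  motion="0 0 0 0.03 0;0 0 0 0.07 0;0 0 0 0.11 0;0 0 0 0.15 0;0 -0.008 -0.038 0.15 0;0 -0.016 -0.076 0.15 0;0 -0.024 -0.114 0.15 0;0 -0.032 -0.152 0.15 0;0 -0.04 -0.19 0.15 0;0 -0.048 -0.228 0.15 0;0 -0.056 -0.266 0.15 0;0 -0.063 -0.3 0.15 0;0 -0.063 -0.3 0.15 0",
)

```text
time: 20.48
tool_pos: [0.5996, -0.0578, 0.2201]
tool_rot: [0.723, 0.691, -0.0, 0.001]
force: [0.4, 0.2, -1.1]
opening: 0.0065
grasp_force: 56.4
```

```bash
cat >> h.py <<'E'
def rimfit(n,t,z0,x,y,c=None):
    "fit the rim ellipse of the nested tub by edges: maximise image gradient on projected outer rim"
    c=c if c is not None else camera(n); g=cv2.GaussianBlur(cv2.cvtColor(c["pixels"],cv2.COLOR_BGR2GRAY),(0,0),1).astype(np.float32)
    G=np.hypot(cv2.Sobel(g,5,1,0),cv2.Sobel(g,5,0,1)); d,_,_,h=DIM[t]; a=np.linspace(0,2*np.pi,180)
    def f(p):
        s=0
        for r in(d/2,d/2-.008):
            q=np.array([proj(c,(p[0]+r*np.cos(b),p[1]+r*np.sin(b),z0+h)) for b in a],np.float32)
            s+=cv2.remap(G,q[:,0:1],q[:,1:2],cv2.INTER_LINEAR).mean()
        return -s
    b=min(((f((x+i,y+j)),x+i,y+j) for i in np.arange(-.014,.0141,.002) for j in np.arange(-.014,.0141,.002)))
    print(n,t,"rim",np.round(b[1:],4),"score",round(float(-b[0]),1)); return b
E
python3 - <<'E'
from h import *
print(sense()["tool_pos"],sense()["grasp_force"])
for n in("scene","side"):
    c=camera(n); rimfit(n,"tub120",.005,.482,-.358,c); rimfit(n,"base",0,.482,-.358,c)
E
```

```text
[ 0.59958883 -0.05783561  0.22009737] 56.437919207637606
scene tub120 rim [ 0.484 -0.358] score 346.0
scene base rim [ 0.484 -0.36 ] score 279.7
side tub120 rim [ 0.482 -0.358] score 238.7
side base rim [ 0.48  -0.358] score 192.8
```

Call:
jog_arm(
  motion="0 -0.009 -0.038 0 0;0 -0.018 -0.076 0 0;0 -0.027 -0.114 0 0;0 -0.036 -0.152 0 0;0 -0.045 -0.19 0 0;0 -0.054 -0.228 0 0;0 -0.062 -0.266 0 0;0 -0.071 -0.304 0 0;0 -0.071 -0.304 0 0;0 -0.071 -0.304 -0.03 0;0 -0.071 -0.304 -0.06 0;0 -0.071 -0.304 -0.06 0",
)

```text
time: 21.58
tool_pos: [0.528, -0.3541, 0.1545]
tool_rot: [0.722, 0.692, -0.0, -0.003]
force: [-1.7, 0.9, -1.8]
opening: 0.0066
grasp_force: 56.5
```

```bash
python3 - <<'E'
from h import *
s=sense();p=s["tool_pos"];print(p,s["grasp_force"])
for n in("scene","side"):
    c=camera(n); rimfit(n,"tub98",p[2]-.071,p[0]-.045,p[1]+.003,c)
cv2.imwrite("pics/d4.png",c["pixels"][300:400,330:490].repeat(4,0).repeat(4,1))
E
```

```text
[ 0.52803195 -0.35409122  0.15451782] 56.46403674643807
scene tub98 rim [ 0.483  -0.3531] score 294.9
side tub98 rim [ 0.483  -0.3531] score 279.6
```

Call:
jog_arm(
  motion="0 0 0 0 0;0 0 0 0 0;0 0 0 0 0",
)

```text
time: 21.93
tool_pos: [0.5306, -0.3567, 0.1605]
tool_rot: [0.722, 0.692, 0.0, 0.001]
force: [-0.3, -0.8, -1.9]
opening: 0.0067
grasp_force: 56.5
```

```bash
python3 - <<'E'
from h import *
s=sense();p=s["tool_pos"];print(p,s["grasp_force"])
for n in("scene","side"):
    c=camera(n); rimfit(n,"tub98",p[2]-.071,p[0]-.045,p[1]+.003,c)
E
```

```text
[ 0.53059193 -0.35666949  0.16054622] 56.487441680453685
scene tub98 rim [ 0.4856 -0.3557] score 298.1
side tub98 rim [ 0.4836 -0.3557] score 275.8
```

Call:
jog_arm(
  motion="0 -0.0015 -0.0022 -0.02 0;0 -0.0015 -0.0022 -0.035 0;0 -0.0015 -0.0022 -0.045 0;0 -0.0015 -0.0022 -0.053 0;0 -0.0015 -0.0022 -0.06 0;0 -0.0015 -0.0022 -0.06 0",
)

```text
time: 22.53
tool_pos: [0.5277, -0.3583, 0.0977]
tool_rot: [0.722, 0.692, -0.0, -0.001]
force: [-0.1, 0.3, -0.8]
opening: 0.0065
grasp_force: 56.5
```

Free, with the foot inside tub120's mouth. I'll lower the rest of the way and release, then move to tub76.

Call:
jog_arm(
  motion="0 0 0 -0.008 0;0 0 0 -0.016 0;0 0 0 -0.016 0;0 0 0 -0.016 0;0.035 0 0 -0.016 0;0.035 0 0 -0.016 0;0.035 0 0 -0.016 0;0.035 0 0 0.02 0;0.035 0 0 0.06 0;0.035 0 0 0.1 0;0.035 0 0 0.14 0;0.035 0.01 0.04 0.17 0;0.035 0.02 0.08 0.19 0;0.035 0.03 0.12 0.2 0;0.035 0.035 0.16 0.2 0;0.035 0.04 0.2 0.2 0;0.035 0.045 0.24 0.2 0;0.035 0.05 0.28 0.2 0;0.035 0.055 0.32 0.2 0;0.035 0.06 0.36 0.2 0",
)

```text
time: 24.2
tool_pos: [0.5873, -0.0017, 0.2994]
tool_rot: [0.722, 0.692, 0.0, 0.0]
force: [1.4, 0.4, -0.5]
opening: 0.0349
grasp_force: 0.0
```

Call:
jog_arm(
  motion="0.03 0 0.04 0 0;0.03 0 0.08 0 0;0.03 0 0.116 0 0;0.03 0 0.116 0 0;0.03 0 0.116 0 0;0.03 0 0.116 0 0",
)

```text
time: 24.7
tool_pos: [0.5874, 0.1122, 0.299]
tool_rot: [0.722, 0.692, -0.0, 0.0]
force: [-0.1, -0.1, -0.5]
opening: 0.0301
grasp_force: 0.0
```

```bash
python3 - <<'E'
from h import *
print(sense()["tool_pos"])
c=camera("wrist");report("wrist",[("tub76",.602,.122),("tub54",.602,.122)],c)
cv2.imwrite("pics/w5.png",c["pixels"])
for n in("scene","side"):
    c=camera(n); rimfit(n,"tub98",.01,.483,-.358,c);rimfit(n,"tub120",.005,.483,-.358,c)
E
```

```text
[0.58735578 0.11221937 0.29897649]
wrist tub76 [0.6016 0.1227] iou 0.94 conf 0.56
wrist tub54 [0.6068 0.1188] iou 0.633 conf 0.56
scene tub98 rim [ 0.483 -0.358] score 351.9
scene tub120 rim [ 0.483 -0.358] score 298.9
side tub98 rim [ 0.481 -0.356] score 221.9
side tub120 rim [ 0.475 -0.364] score 190.4
```

Call:
jog_arm(
  motion="0.03 0.03 0.005 -0.03 0;0.03 0.0485 0.009 -0.06 0;0.03 0.0485 0.009 -0.1 0;0.03 0.0485 0.009 -0.14 0;0.03 0.0485 0.009 -0.175 0;0.03 0.0485 0.009 -0.2 0;0.03 0.0485 0.009 -0.219 0;0.03 0.0485 0.009 -0.219 0;0.03 0.0485 0.009 -0.219 0;0 0.0485 0.009 -0.219 0;0 0.0485 0.009 -0.219 0;0 0.0485 0.009 -0.219 0;0 0.0485 0.009 -0.219 0;0 0.0485 0.009 -0.219 0",
)

```text
time: 26.07
tool_pos: [0.637, 0.1213, 0.0816]
tool_rot: [0.722, 0.692, 0.001, 0.001]
force: [-1.0, -0.6, 8.2]
opening: 0.0073
grasp_force: 55.8
```

Call:
jog_arm(
  motion="0 0 0 0.03 0;0 0 0 0.07 0;0 0 0 0.11 0;0 0 0 0.15 0;0 -0.01 -0.038 0.15 0;0 -0.02 -0.076 0.15 0;0 -0.03 -0.114 0.15 0;0 -0.04 -0.152 0.15 0;0 -0.05 -0.19 0.15 0;0 -0.06 -0.228 0.15 0;0 -0.07 -0.266 0.15 0;0 -0.08 -0.304 0.15 0;0 -0.09 -0.342 0.15 0;0 -0.099 -0.38 0.15 0;0 -0.108 -0.418 0.15 0;0 -0.1195 -0.456 0.15 0;0 -0.1195 -0.48 0.15 0;0 -0.1195 -0.48 0.12 0;0 -0.1195 -0.48 0.105 0;0 -0.1195 -0.48 0.105 0",
)

```text
time: 27.73
tool_pos: [0.5148, -0.3583, 0.1825]
tool_rot: [0.723, 0.691, -0.0, -0.002]
force: [-1.3, 1.7, -2.4]
opening: 0.0072
grasp_force: 56.0
```

Call:
jog_arm(
  motion="0 0 0 0 0;0 0 0 0 0;0 0 0 0 0",
)

```text
time: 27.98
tool_pos: [0.5173, -0.3589, 0.1865]
tool_rot: [0.722, 0.692, 0.0, 0.001]
force: [0.4, -0.2, -1.2]
opening: 0.0071
grasp_force: 56.0
```

```bash
python3 - <<'E'
from h import *
s=sense();p=s["tool_pos"];print(p,s["grasp_force"])
for n in("scene","side"):
    c=camera(n); rimfit(n,"tub76",p[2]-.0816,p[0]-.035,p[1]+.001,c);rimfit(n,"tub98",.01,.483,-.358,c);rimfit(n,"base",0,.483,-.358,c)
cv2.imwrite("pics/side6.png",cv2.resize(c["pixels"][240:400,300:540],None,fx=3,fy=3))
E
```

```text
[ 0.51729701 -0.35891985  0.18650207] 55.996215739287436
scene tub76 rim [ 0.4843 -0.3599] score 217.3
scene tub98 rim [ 0.483 -0.358] score 268.7
scene base rim [ 0.483 -0.36 ] score 252.9
side tub76 rim [ 0.4823 -0.3579] score 305.8
side tub98 rim [ 0.469 -0.37 ] score 212.0
side base rim [ 0.481 -0.358] score 205.0
```

View pics/side6.png

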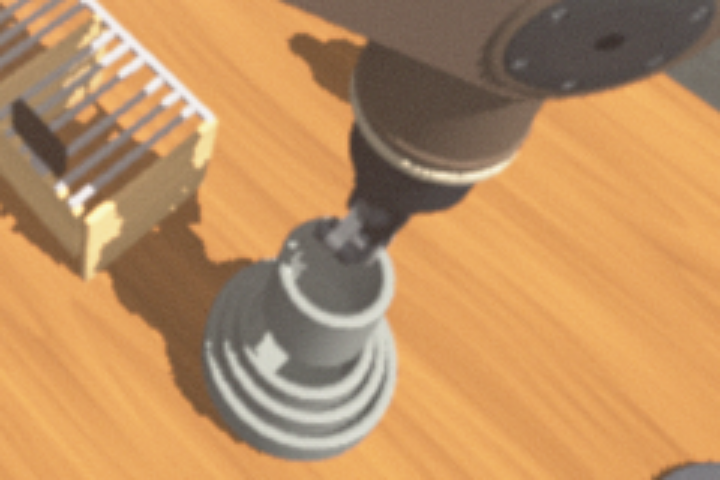

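Tub76 hangs centred over the nest, with concentric rims around (300,390) in the crop. I'll lower it.

Call:
jog_arm(
  motion="0 -0.0005 0.001 -0.03 0;0 -0.0005 0.001 -0.045 0;0 -0.0005 0.001 -0.055 0;0 -0.0005 0.001 -0.064 0;0 -0.0005 0.001 -0.07 0;0 -0.0005 0.001 -0.07 0",
)

```text
time: 28.58
tool_pos: [0.5158, -0.3576, 0.1141]
tool_rot: [0.722, 0.692, -0.0, -0.0]
force: [-0.4, 0.2, -1.9]
opening: 0.0073
grasp_force: 56.0
```

Call:
jog_arm(
  motion="0 0 0 -0.008 0;0 0 0 -0.017 0;0 0 0 -0.017 0;0 0 0 -0.017 0;0.03 0 0 -0.017 0;0.03 0 0 -0.017 0;0.03 0 0 -0.017 0;0.03 0 0 0.02 0;0.03 0 0 0.06 0;0.03 0 0 0.1 0;0.03 0 0 0.14 0;0.03 -0.01 0.04 0.16 0;0.03 -0.02 0.08 0.18 0;0.03 -0.03 0.12 0.18 0;0.03 -0.03 0.16 0.18 0;0.03 -0.03 0.2 0.18 0;0.03 -0.03 0.22 0.18 0;0.03 -0.03 0.22 0.18 0",
)

```text
time: 30.08
tool_pos: [0.4854, -0.1337, 0.2953]
tool_rot: [0.721, 0.693, 0.0, -0.0]
force: [0.3, 0.0, 0.5]
opening: 0.0302
grasp_force: 0.0
```

```bash
python3 - <<'E'
from h import *
s=sense();print(s["time"],s["tool_pos"])
ims=[]
for n in("scene","side"):
    c=camera(n); 
    for t,z in(("tub76",.015),("tub98",.01),("tub120",.005),("base",0)): rimfit(n,t,z,.483,-.358,c)
    ims.append(cv2.resize(c["pixels"],(560,350)) if n=="scene" else cv2.resize(c["pixels"][280:400,330:522],(400,250)))
ims[1]=cv2.copyMakeBorder(ims[1],0,0,0,160,0)
cv2.imwrite("pics/end.png",np.vstack(ims))
E
```

```text
30.0833 [ 0.48535826 -0.13369932  0.2953095 ]
scene tub76 rim [ 0.481 -0.358] score 371.2
scene tub98 rim [ 0.483 -0.358] score 295.5
scene tub120 rim [ 0.483 -0.358] score 270.5
scene base rim [ 0.483 -0.36 ] score 237.4
side tub76 rim [ 0.479 -0.356] score 253.7
side tub98 rim [ 0.473 -0.362] score 199.1
side tub120 rim [ 0.473 -0.364] score 176.9
side base rim [ 0.481 -0.358] score 158.2
```

View pics/end.png

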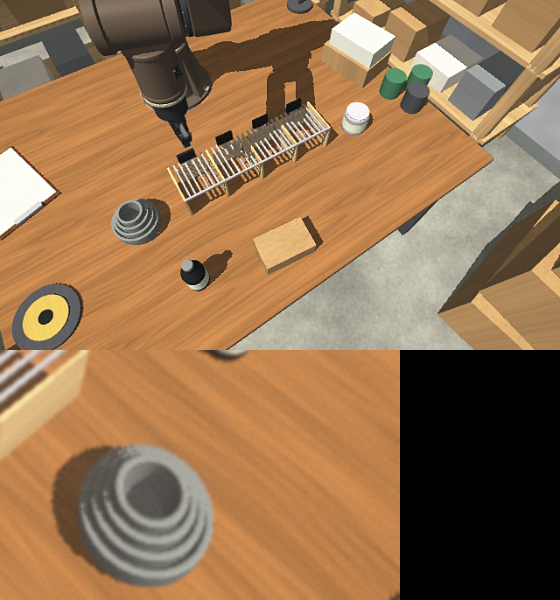

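The picture shows four evenly stepped rims: the base plus three tubs, around (135,220). All the slides are back and lane 2 is empty, so the job is ready to hand in.

```bash
python3 -c "
from workcell import *
print(sign_off())"
```

```text
the job is handed in; nothing more can be done
None
```

I pushed out the three tubs present (120, 98 and 76 mm), nested them in size order in the wide tub with all slides back, and handed the job in at about 30 s of the 210 s allowed; the verdict was not reported.

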